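Change the label rolls on the spindle stand

ROBOT

A 6-joint arm with a two-finger parallel gripper is mounted at the origin on a cart in front of the work surface, level with it; the furniture and walls round the work are solid. World frame = base frame: x ahead of the robot, y to its left, z up, the work surface at z = 0. Lengths are in mm, angles in rad, forces in N, time in s.
With the tool pointing down it reaches from about 400 to 925 mm from the base axis. Payload 12.5 kg.
Tool frame: the origin (TCP) lies midway between the tips of the shut fingers; the grasp point (between the pads) lies 19 mm behind it; z points along the fingers, y is the line along which they close (so a half turn about z gives the same grasp; the last joint's range is limited). The gripper opens to 95 mm and grips with 3 to 60 N. Pads are 20 mm wide; open, the fingers measure 119 mm over their backs; the gripper's body (75 mm by 180 mm) begins 59 mm behind the grasp point.
Start: joints at [1.117, 0.491, 1.559, -0, 1.092, -0.106], TCP at [213.003, 587.602, 214.661] pointing down, gripper open.
Joint ranges: [-3.1, 3.1], [-0.84, 2.19], [0.05, 2.79], [-1.13, 4.28], [0.06, 2.93], [-2.69, 2.69]. Speed limits (rad/s): [2.22, 2.22, 2.79, 3.14, 3.14, 3.14].

INTERFACE

Orientations are given as [roll, pitch, yaw] about the fixed x, y, z axes, in that order (R = Rz(yaw) Ry(pitch) Rx(roll)).
In Python, from cell import * gives the robot as it stands.
- The arm moves only by the tool servo_tool, never from a script. Its argument "moves" is one flat list of numbers, 5 for each row, row after row: the shift along the world's x, y, z as a fraction of full scale, then the turn about the world's z as a fraction of full scale, then the opening, from 0 (shut) to 1 (fully open). A call has 1 to 12 rows; each row is the pose to reach, as a shift and turn from the pose commanded when the call began, turning the shorter way round; what a row does not reach only later rows make up. Full scale, the value 1, is 400 mm for a shift and 180 degrees for a turn. A row lasts 1/12 s, in which the tool goes at most 41.7 mm and 7.16 degrees, less where a joint would pass 70% of its speed; a pose out of reach is approached as far as the arm can. A call with a number of a shift or a turn outside -1 to 1 is refused whole. A call with a gripper value outside its range is refused whole. The fingers move at their own pace and stop on an object; the grip force is fixed at half the most. Time passes only in rows, so rows that repeat a pose let the fingers close. It gives the time, the measured TCP pose, the force, the opening and the grip force at its end, in the units of the state.
- state(): the state, without advancing time (a new reading comes with each control period).
- read_camera(name): name is "scene" or "top" or "wrist"; returns (picture, depth): 480x640x3 uint8, blue, green, red; 480x640 float32, mm along the optical axis (not along the pixel's ray), 0 where there is no reading.
- get_calibration(name): a dict with "K" (3x3 intrinsics, pixels), "k1" (the pictures are not rectified: a ray, as slopes to the right and down, at radius r is drawn at 1 + k1 r^2 times it, then the intrinsics apply), "R" (3x3) and "t" (3): a world point X has camera coordinates R X + t. Camera axes: x right, y down, z forward; pixel columns grow to the right and rows downward; lengths in mm; the calibration is good to about 2 mm. A picture is of the moment at which its call begins: read the wrist's pose just before it. get_calibration takes no time and is no camera call; for the wrist camera it gives the pose at the moment of the call.
- job_done(): hands the job in; it is judged then, once.
The state is a dict: "t": time; "joints": joint angles; "qvel": joint speeds; "tau": joint torques, N m; "eef_pos": TCP position; "tcp_rot": TCP orientation; "ft_force": force on the tool from outside, world axes, zero at the start; "moment": the same for the moment, N m; "opening": opening from 0.0 (shut) to 1.0 (fully open); "grip_force": force on a finger pad.
Only numpy, scipy, OpenCV 4.12 (cv2) and the standard library are available. Lean on these libraries where they do the work, as an engineer would, in place of code of your own. Each camera call takes 0.05 s, during which the arm holds its last target. There are 200 camera calls.

TASK

Change over the label stand: take the spent card core off its spindle and drop it into the clear bowl, then load the spindle from the bottom up with the wide label roll, the bare-metal separator disc with its collar upwards, the narrow label roll over that collar, and the black hold-down cap over the tip of the spindle on top. Every part must sit level on the one below it, with nothing left hanging, and the other things on the table stay where they are.

Things in the scene. Friction and masses are not known exactly. Their poses are not given: they have to be found in the camera images.
- label_stand: Fixed grey plate 165x112 mm, top 8 mm above the table, from -105 to +60 mm along its x. Origin: on the axis of its upright steel spindle, at table height, z up. Spindle 14 mm thick, tapered tip 80 mm above the table. A fixed 34 mm collar round the spindle's foot, 12 mm above the plate, tapered at the top, centres a roll's core. A low peel bar (28 mm high) lies 58 to 97 mm along -x
- waste_bowl: Clear plastic bowl, fixed, 158 mm across the rim, 64 mm high, inner floor 100 mm across at 5 mm above the table. Origin: centre of its underside. The stand is left and the bowl right of the work, or the other way round
- spent_core: Spent brown card tube, 46 mm outside, 40 mm inside, 46 mm high, 20 g. At the start it stands upright over the spindle on the stand's plate, its underside 8 mm above the table. Origin: centre of its underside; z along its axis, up at the start
- wide_roll: The wide label roll: white labels on a cream liner on a card core, 68 mm in diameter, 34 mm high, core hole 40 mm right through, about 130 g; it lies flat on the table, its axis upright. Origin: centre of its underside, z up
- narrow_roll: The narrow label roll: like the other but 54 mm in diameter and 26 mm high, core hole 40 mm right through, about 60 g; it lies flat on the table. Origin: centre of its underside, z up
- separator: Bare steel separator, about 70 g, lying collar up: a disc 64 mm across, 4 mm thick, with a hollow collar on its middle, 34 mm across (straight up to 12 mm above the underside, then tapering to 27 mm at 18 mm); hole 20 mm right through. The collar can be gripped. Origin: centre of its underside, z up
- hold_down_cap: Black plastic hold-down cap, about 80 g, standing knob up: a round skirt 60 mm across and 6 mm thick and on it a ribbed knob, 28 mm across, from 7 up to 34 mm above the underside. A blind hole from below, 20 mm wide, 24 mm deep, goes over the spindle's tip. Origin: centre of its underside, z up
- check_weight: Brass-coloured check weight, 33 mm across, 57 mm high, standing on the left of the table; not to be disturbed. Origin: centre of its underside
- cutter: Yellow snap-off cutter, 154 mm long, lying on the left of the table; not to be disturbed. Origin: centre of its underside
- tub_f04: The nearest of the open tubs of brown paste at the right, 114 mm across, 43 mm high; not to be disturbed. Origin: centre of its underside

How it is judged (in metres and radians):
On the way, in this order (a step that is already met when the one before it is completed fails the run):
1. the spent core is in the bowl (horizontal distance between spent_core and waste_bowl below 0.07 m and height (world z) of spent_core below 0.06 m), for 0.2 s.
2. the wide roll sits on the stand's plate over the collar (horizontal distance between wide_roll and label_stand below 0.008 m and angle between wide_roll's own z axis and vertical below 0.1 rad and z of wide_roll in the frame of label_stand between 0.003 and 0.012 m), for 0.2 s.
3. the separator lies on the wide roll, collar up (horizontal distance between separator and label_stand below 0.008 m and angle between separator's own z axis and vertical below 0.1 rad and z of separator in the frame of label_stand between 0.038 and 0.046 m), for 0.2 s.
4. the narrow roll sits on the separator over its collar (horizontal distance between narrow_roll and label_stand below 0.011 m and angle between narrow_roll's own z axis and vertical below 0.1 rad and z of narrow_roll in the frame of label_stand between 0.042 and 0.05 m), for 0.2 s.
5. the cap sits on the narrow roll over the spindle's tip (horizontal distance between hold_down_cap and label_stand below 0.008 m and angle between hold_down_cap's own z axis and vertical below 0.1 rad and z of hold_down_cap in the frame of label_stand between 0.068 and 0.076 m), for 0.2 s.
At the end, for the whole second after the job is handed in: Core at rest in the bowl (within 70 mm of its centre). On the spindle, level within 0.1 rad, at rest, each at its stacked height within 4 mm: wide roll, separator collar up, narrow roll, cap knob up; within 8 mm of the spindle axis (narrow roll 11 mm) (all of step 1 and all of step 2 and all of step 3 and all of step 4 and all of step 5 and linear speed of each of spent_core, wide_roll, separator, narrow_roll, hold_down_cap below 0.02 m/s); the robot touches nothing.
It fails at once if the check weight is knocked or moved (distance of check_weight from where it was at the start of the episode above 0.03 m or angle between check_weight's own z axis and vertical above 0.5 rad).
It fails at once if the cutter is moved (distance of cutter from where it was at the start of the episode above 0.03 m).
It fails at once if the open tub is moved or tipped (distance of tub_f04 from where it was at the start of the episode above 0.03 m or angle between tub_f04's own z axis and vertical above 0.5 rad).
It also fails if it takes over 118 s, if anything falls off the work surface, if the arm or the gripper's body presses on something with over 40 N, if the wrist force passes 120 N, or if a joint passes its speed limit or range.

## Working session

There is one attempt and no reset: what is moved stays moved. The work goes in short steps, Python scripts to look and compute and a tool call to move; the robot and the scene stay as the last step left them, time stands still between calls to the robot, and variables do not carry over. Pictures are saved under pics/ and viewed, at most 14 in all, crops included, and the job is handed in when it is done.

Besides the shell and the picture viewer there is one more tool, called after "Call:" by a JSON object that holds its "name" and its "arguments". servo_tool: Moves the arm, as the interface text tells. Its arguments: {"type":"object","properties":{"moves":{"type":"array"}},"required":["moves"]}

```bash
mkdir -p pics; ls; cat > h.py <<'E'
from cell import *
import numpy as np, cv2
def grab(n):
    c=get_calibration(n); p,d=read_camera(n); return p,d,c
def world(u,v,c,z):
    # pixels -> world on plane z
    K=np.array(c["K"],float);R=np.array(c["R"]);t=np.array(c["t"]).ravel();k=c["k1"]
    a=np.stack([(np.asarray(u,float)-K[0,2])/K[0,0],(np.asarray(v,float)-K[1,2])/K[1,1]],-1)
    s=a.copy()
    for _ in range(20): s=a/(1+k*(s**2).sum(-1,keepdims=True))
    r=np.concatenate([s,np.ones(s.shape[:-1]+(1,))],-1)@R
    o=-R.T@t
    return o+r*((z-o[2])/r[...,2])[...,None]
def cloud(d,c):
    K=np.array(c["K"],float);R=np.array(c["R"]);t=np.array(c["t"]).ravel();k=c["k1"]
    v,u=np.indices(d.shape)
    a=np.stack([(u-K[0,2])/K[0,0],(v-K[1,2])/K[1,1]],-1); s=a.copy()
    for _ in range(20): s=a/(1+k*(s**2).sum(-1,keepdims=True))
    P=np.concatenate([s,np.ones(s.shape[:-1]+(1,))],-1)*d[...,None]
    return (P-t)@R
E
python3 - <<'E'
from h import *
for n in("top","scene"):
    p,d,c=grab(n); cv2.imwrite(f"pics/{n}0.png",p); np.save(f"{n}0.npy",d)
    print(n,np.round(c["K"],1).tolist(),c["k1"],np.round(-np.array(c["R"]).T@np.array(c["t"]).ravel()))
print(state())
E
```

```text
pics
top [[443.1, 0.0, 316.0], [0.0, 443.1, 242.5], [0.0, 0.0, 1.0]] -0.07086634960366055 [ 332.  -30. 1072.]
scene [[457.5, 0.0, 313.4], [0.0, 457.5, 238.6], [0.0, 0.0, 1.0]] -0.11207900657063595 [-231.  579.  506.]
{'t': 0.1, 'joints': array([ 1.11740164e+00,  4.91456999e-01,  1.55941251e+00,  8.66562913e-06,
        1.09170544e+00, -1.05604541e-01]), 'qvel': array([ 0.00018079, -0.00012567, -0.00214516,  0.00018248, -0.00170626,
        0.00127333]), 'tau': array([ 2.95050217e-03, -6.13623118e+01, -2.58605164e+01,  6.93787658e-02,
        4.70913586e-02, -7.29213502e-05]), 'eef_pos': array([212.89177686, 587.3808499 , 214.13818918]), 'tcp_rot': array([-3.14061664e+00, -1.11185602e-04,  2.79379845e+00]), 'ft_force': array([ 0.3891501 ,  0.73855088, -0.76112257]), 'moment': array([ 0.06289906, -0.02923536, -0.01379421]), 'grip_force': 0.0, 'opening': 0.9988826415610947}
```

View pics/top0.png

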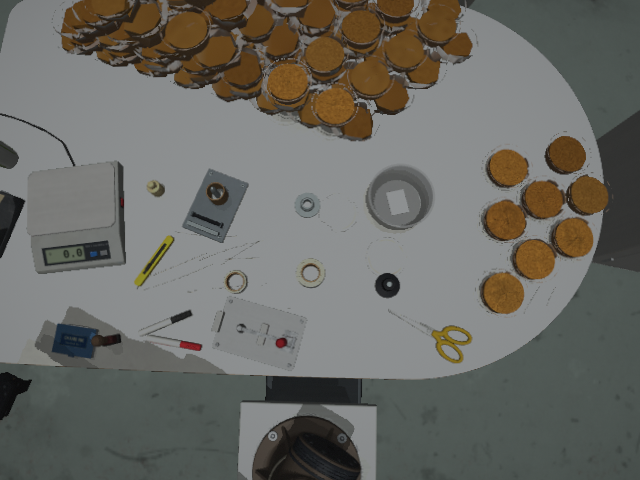

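View pics/scene0.png

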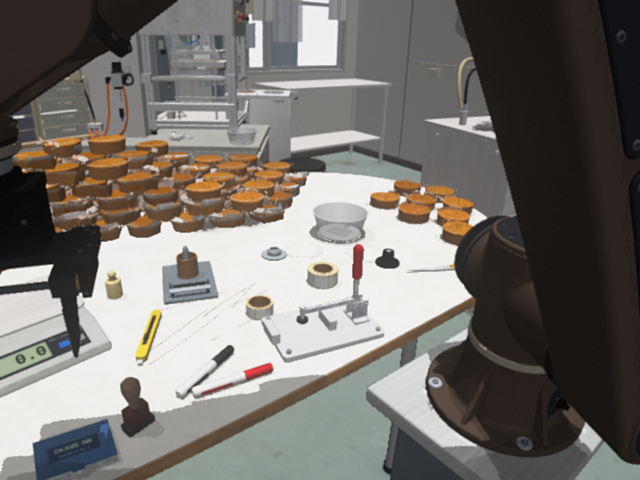

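The top view shows the stand with the core at (217,190), the separator (307,205), the wide roll (310,273), the narrow roll (236,282), the cap (387,285) and the bowl (399,197). The cutter is at (154,262), the weight (154,187) and the nearest tub (503,293). The scene view shows a toggle clamp with an upright red handle near the narrow roll.

```bash
cat > meas.py <<'E'
from h import *
import sys
p=cv2.imread("pics/top0.png");d=np.load("top0.npy");c=get_calibration("top")
W=cloud(d,c)
G={"core":(217,190),"sep":(307,205),"wide":(310,273),"narrow":(236,282),"cap":(387,285),"bowl":(399,197),"weight":(154,187),"clampred":(283,342),"tub":(503,293)}
H={"core":54,"sep":4,"wide":34,"narrow":26,"cap":6,"bowl":64,"weight":57,"clampred":60,"tub":43}
rad={"core":26,"sep":36,"wide":40,"narrow":33,"cap":36,"bowl":95,"weight":25,"clampred":50,"tub":65}
for n,(u,v) in G.items():
    g=world(u,v,c,H[n])
    m=(np.hypot(W[...,0]-g[0],W[...,1]-g[1])<rad[n])&(d>0)
    z=W[...,2]
    tol=3 if n not in("bowl","clampred") else 12
    t=m&(abs(z-H[n])<tol)
    q=W[t][:,:2]
    vv,uu=np.nonzero(t)
    pts=world(uu,vv,c,H[n])[:,:2]
    (cx,cy),r=cv2.minEnclosingCircle(pts.astype(np.float32)) if len(pts) else ((0,0),0)
    print(n,np.round(g[:2]),"minenc",round(cx,1),round(cy,1),round(r,1),"mean",np.round(pts.mean(0),1) if len(pts) else 0,len(pts),"zmax",round(z[m].max(),1),"zmed",round(np.median(z[t]),1) if t.any() else 0)
# stand plate orientation
g=world(217,205,c,8)
m=(abs(W[...,2]-8)<4)&(np.hypot(W[...,0]-g[0],W[...,1]-g[1])<130)
hsv=cv2.cvtColor(p,cv2.COLOR_BGR2HSV)
mm=(np.hypot(W[...,0]-g[0],W[...,1]-g[1])<110)&(hsv[...,2]<150)&(W[...,2]>3)&(W[...,2]<85)
vv,uu=np.nonzero(mm);print("stand",cv2.minAreaRect(world(uu,vv,c,8)[:,:2].astype(np.float32)))
print("scissors/cutter", [np.round(world(u,v,c,5)[:2]).tolist() for u,v in((154,262),(172,238),(137,285),(388,310))])
print(world(61,290,c,214), W[220:225:4,75], "zmax clamp region", np.nanmax(W[300:365,215:305,2]))
cv2.imwrite("pics/crop.png",cv2.resize(p[150:310,170:430],None,fx=3,fy=3,interpolation=cv2.INTER_CUBIC))
E
python3 meas.py
```

```text
core [644. 231.] minenc 642.1 235.7 23.8 mean [642.3 231.5] 68 zmax 81.1 zmed 54.2
sep [625.  15.] minenc 624.8 14.9 35.7 mean [624.7  14.9] 365 zmax 22.6 zmed 3.8
wide [452.   2.] minenc 453.4 2.5 33.9 mean [452.8   1.5] 369 zmax 39.1 zmed 34.0
narrow [426. 177.] minenc 428.1 179.6 27.4 mean [428.  180.4] 166 zmax 31.2 zmed 25.9
cap [ 431. -184.] minenc 431.5 -183.2 35.0 mean [ 429.7 -182.6] 327 zmax 39.3 zmed 6.4
bowl [ 634. -204.] minenc 639.3 -209.5 79.8 mean [ 650.4 -216.4] 777 zmax 70.4 zmed 63.4
weight [648. 386.] minenc 654.4 396.6 9.3 mean [654.9 396.1] 33 zmax 58.4 zmed 55.8
clampred [292.  57.] minenc 297.7 66.3 38.6 mean [298.4  67.4] 102 zmax 167.1 zmed 55.3
tub [ 415. -450.] minenc 415.3 -454.7 56.8 mean [ 408.5 -454.4] 230 zmax 49.1 zmed 41.8
stand ((616.5155029296875, 238.57574462890625), (205.3329620361328, 212.47219848632812), 80.60871124267578)
scissors/cutter [[472.0, 388.0], [533.0, 348.0], [414.0, 426.0], [371.0, -186.0]]
[382.30491859 492.7371898  214.        ] [[560.08494077 570.99398048  64.1411021 ]
 [550.98147434 571.72968981  60.66732911]] zmax clamp region 1072.2997240169948
```

View pics/crop.png

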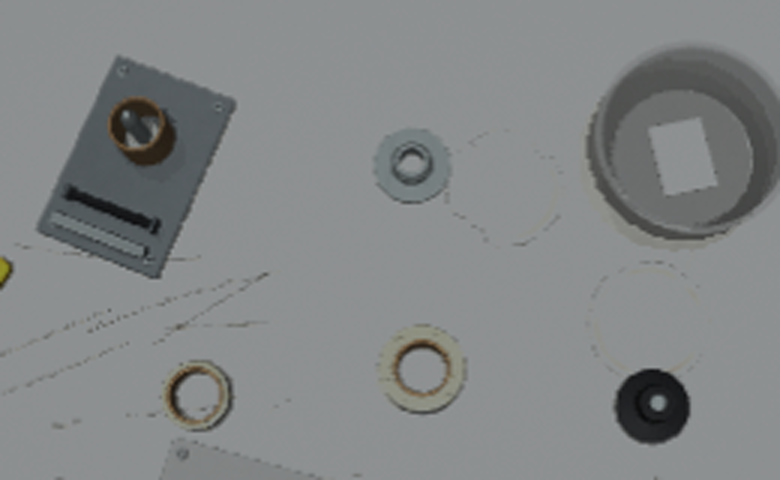

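The crop gives the plate corners at crop pixels (118,57), (235,100), (160,277) and (38,230), with the core top at (137,125). Next I move towards the stand to refine this with the wrist camera.

Call:
{"name": "servo_tool", "arguments": {"moves": [0.95,-0.82,0.1,-0.027,1,0.95,-0.82,0.1,-0.027,1,0.95,-0.82,0.1,-0.027,1,0.95,-0.82,0.1,-0.027,1,0.95,-0.82,0.1,-0.027,1,0.95,-0.82,0.1,-0.027,1,0.95,-0.82,0.1,-0.027,1,0.95,-0.82,0.1,-0.027,1,0.95,-0.82,0.1,-0.027,1,0.95,-0.82,0.1,-0.027,1,0.95,-0.82,0.1,-0.027,1,0.95,-0.82,0.1,-0.027,1]}}

```text
t: 1.1
eef_pos: [591.5, 260.2, 254.3]
tcp_rot: [-3.141, -0.0, 2.709]
ft_force: [0.6, 2.1, -0.4]
opening: 1.0
grip_force: 0.0
```

```bash
python3 - <<'E'
from h import *
c=get_calibration("top")
q=world(np.array([209.3,248.3,223.3,182.7]),np.array([169,183.3,242.3,226.7]),c,8)[:,:2]
print(np.round(q,1)); 
e1=(q[0]-q[3]+q[1]-q[2])/2; print("stand x angle",np.degrees(np.arctan2(e1[1],e1[0])),np.linalg.norm(e1))
e1/=np.linalg.norm(e1); print("spindle",q.mean(0)+22.5*e1)
s=state();print(s["eef_pos"],s["tcp_rot"],s["t"])
p,d,c=grab("wrist");cv2.imwrite("pics/w0.png",p);np.save("w0.npy",d)
R=np.array(c["R"]);print("cam",-R.T@np.array(c["t"]).ravel()-s["eef_pos"],R.round(2).tolist(),c["K"][0][0],c["k1"])
E
```

```text
[[713.6 267. ]
 [677.4 164.7]
 [524.8 217.9]
 [561.7 322.6]]
stand x angle -19.650451538567022 161.67571651539947
spindle [640.56227453 235.47391446]
[591.50293107 260.18730915 254.31616149] [-3.14135399e+00 -4.05125826e-04  2.70882481e+00] 1.1
cam [-65.78379165  29.75879516 169.78416769] [[0.42, 0.91, -0.0], [0.88, -0.4, 0.26], [0.23, -0.11, -0.97]] 366.53376170188653 -0.053010380599717626
```

View pics/w0.png

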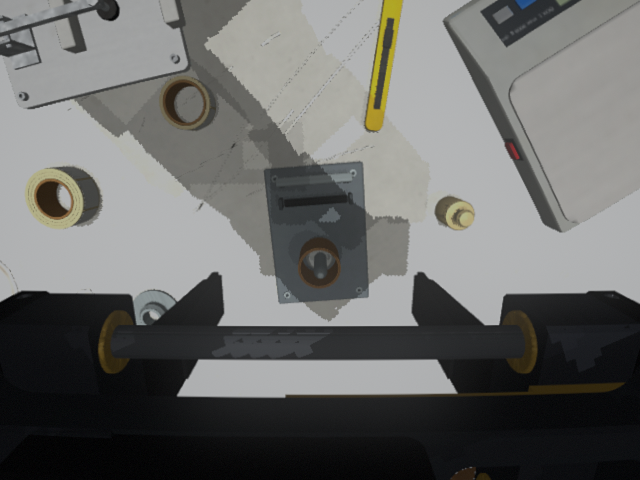

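The wrist view shows the stand at about (318,235), with the core and spindle at (320,265). The tool sits over the stand, so I grasp the core now.

Call:
{"name": "servo_tool", "arguments": {"moves": [0.125,-0.062,-0.2,0.027,1,0.125,-0.062,-0.2,0.027,1,0.125,-0.062,-0.3,0.027,1,0.125,-0.062,-0.45,0.027,1,0.125,-0.062,-0.56,0.027,1,0.125,-0.062,-0.56,0.027,1,0.125,-0.062,-0.56,0.027,1,0.125,-0.062,-0.56,0.027,0,0.125,-0.062,-0.56,0.027,0,0.125,-0.062,-0.56,0.027,0,0.125,-0.062,-0.56,0.027,0,0.125,-0.062,-0.56,0.027,0]}}

```text
t: 2.15
eef_pos: [640.9, 237.4, 32.3]
tcp_rot: [3.14, 0.002, 2.794]
ft_force: [0.3, -0.1, 0.1]
opening: 0.706
grip_force: 0.0
```

Call:
{"name": "servo_tool", "arguments": {"moves": [0,0,0,0,0,0,0,0,0,0,0,0,0,0,0,0,0,0,0,0,0,0,0,0,0,0,0,0,0,0,0,0,0,0,0]}}

```text
t: 2.73
eef_pos: [640.4, 237.2, 30.7]
tcp_rot: [3.141, 0.0, 2.794]
ft_force: [-1.4, 0.5, 5.2]
opening: 0.48
grip_force: 30.0
```

Call:
{"name": "servo_tool", "arguments": {"moves": [0,0,0.1,0,0,0,0,0.2,0,0,0,0,0.3,0,0,0,-0.1,0.3,0,0,0,-1,0.3,0,0,0,-1,0.3,0,0,0,-1,0.3,0,0,0,-1,0.3,0,0,0,-1,0.3,0,0,0,-1,0.3,0,0,0,-1,0.3,0,0,0,-1,0.3,0,0]}}

```text
t: 3.73
eef_pos: [639.8, -138.3, 150.1]
tcp_rot: [-3.142, -0.001, 2.794]
ft_force: [0.6, 0.3, -0.7]
opening: 0.478
grip_force: 30.0
```

Call:
{"name": "servo_tool", "arguments": {"moves": [0,-0.25,0,0,0,0,-0.25,0,0,0,0,-0.25,0,0,0,0,-0.25,0,0,0,0,-0.25,0,0,0,0,-0.25,0,0,0]}}

```text
t: 4.23
eef_pos: [640.2, -234.9, 150.1]
tcp_rot: [3.141, -0.001, 2.794]
ft_force: [0.6, 0.3, -0.6]
opening: 0.48
grip_force: 30.0
```

```bash
python3 - <<'E'
from h import *
s=state();print(s["eef_pos"],s["opening"],s["grip_force"])
p,d,c=grab("wrist");cv2.imwrite("pics/w1.png",p)
W=cloud(d,c);z=W[...,2]
m=(abs(z-63)<8)&(np.hypot(W[...,0]-639,W[...,1]+209)<110)
print(cv2.minEnclosingCircle(W[m][:,:2].astype(np.float32)),m.sum())
E
```

```text
[ 640.18808707 -234.88312893  150.05444967] 0.4804488521916799 29.989139176905155
((638.2557983398438, -208.3642578125), 79.36920928955078) 6375
```

View pics/w1.png

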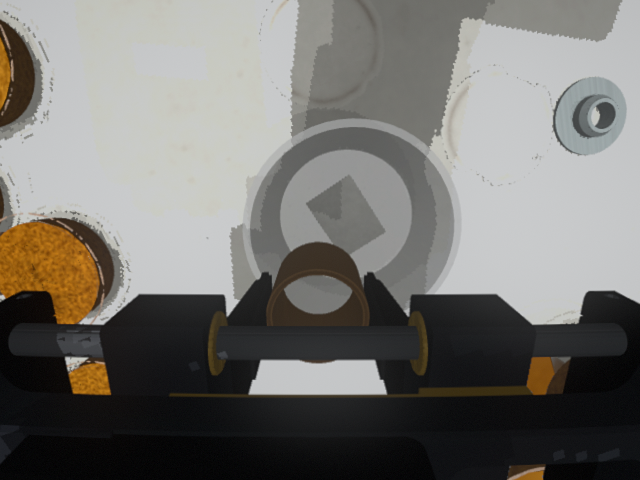

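The wrist view shows the bowl centred at about (352,220) with the core held between the fingers at (318,300). I shift over the bowl centre, lower and release.

Call:
{"name": "servo_tool", "arguments": {"moves": [-0.005,0.066,0,0,0,-0.005,0.066,0,0,0,-0.005,0.066,-0.1,0,0,-0.005,0.066,-0.2,0,0,-0.005,0.066,-0.28,0,0,-0.005,0.066,-0.28,0,0,-0.005,0.066,-0.28,0,0,-0.005,0.066,-0.28,0,0.68,-0.005,0.066,-0.28,0,0.68,-0.005,0.066,-0.28,0,0.68,-0.005,0.066,-0.28,0,0.68,-0.005,0.066,-0.28,0,0.68]}}

```text
t: 5.28
eef_pos: [638.7, -210.0, 39.5]
tcp_rot: [-3.142, 0.002, 2.794]
ft_force: [-0.4, -0.5, 0.9]
opening: 0.678
grip_force: 0.0
```

Call:
{"name": "servo_tool", "arguments": {"moves": [0,0,0.1,0,0.68,0,0,0.2,0,0.68,0,0,0.3,0,1,0,0,0.4,0,1,0,0,0.54,0,1,-0.47,0.53,0.54,0,1,-0.47,0.53,0.54,0,1,-0.47,0.53,0.54,0,1,-0.47,0.53,0.54,0,1,-0.47,0.53,0.54,0,1,-0.47,0.53,0.54,0,1,-0.47,0.53,0.54,0,1]}}

```text
t: 6.28
eef_pos: [448.0, 3.8, 254.9]
tcp_rot: [3.141, 0.001, 2.794]
ft_force: [1.3, -0.4, 0.2]
opening: 0.999
grip_force: 0.0
```

Call:
{"name": "servo_tool", "arguments": {"moves": [0,0,0,0,1,0,0,0,0,1,0,0,0,0,1]}}

```text
t: 6.53
eef_pos: [450.9, 1.9, 254.9]
tcp_rot: [3.141, 0.002, 2.794]
ft_force: [-0.1, 0.1, -0.2]
opening: 0.997
grip_force: 0.0
```

```bash
cat >> h.py <<'E'
def disc(n,g,z0,rad,tol=3,rng=45):
    "circle fitted to the outline of a flat face at height z0 near g"
    p,d,c=grab(n); W=cloud(d,c)
    m=((np.abs(W[...,2]-z0)<tol)&(np.hypot(W[...,0]-g[0],W[...,1]-g[1])<rng)&(d>0)).astype(np.uint8)
    k=cv2.findContours(m,cv2.RETR_EXTERNAL,cv2.CHAIN_APPROX_NONE)[0]
    k=max(k,key=len)[:,0,:]
    P=world(k[:,0],k[:,1],c,z0)[:,:2]
    for _ in range(3):
        A=np.c_[2*P,np.ones(len(P))]; x=np.linalg.lstsq(A,(P**2).sum(1),rcond=None)[0]
        r=np.sqrt(x[2]+x[:2]@x[:2]); e=np.abs(np.hypot(*(P-x[:2]).T)-r)
        if (e<2).sum()>10: P=P[e<2]
    return x[:2].round(1),round(r,1),len(P),p
E
python3 - <<'E'
from h import *
s=state();print(s["eef_pos"],s["t"])
x,r,n,p=disc("wrist",(453,2),34,34);cv2.imwrite("pics/w2.png",p);print(x,r,n,"rel",x-s["eef_pos"][:2])
p,d,c=grab("top");W=cloud(d,c);cv2.imwrite("pics/top1.png",p)
m=(np.hypot(W[...,0]-639,W[...,1]+209)<60);print("bowl zmax",W[m][:,2].max())
for g,z in (((625,15),4),((428,180),26),((431,-183),6),((453,2),34)): print(disc("top",g,z,0)[:3])
E
```

```text
[450.9339543    1.93251449 254.93312337] 6.5333
[452.9   2.6] 33.2 174 rel [1.9660457  0.66748551]
bowl zmax 54.55186785945435
(array([658.3,   4.6]), np.float64(13.7), 47)
(array([ 472.5, -434.4]), np.float64(641.8), 2)
(array([ 430.9, -183. ]), np.float64(29.2), 67)Traceback (most recent call last):
  File "<stdin>", line 6, in <module>
  File "h.py", line 26, in disc
    k=max(k,key=len)[:,0,:]
      ~~~^^^^^^^^^^^
ValueError: max() iterable argument is empty
```

View pics/w2.png

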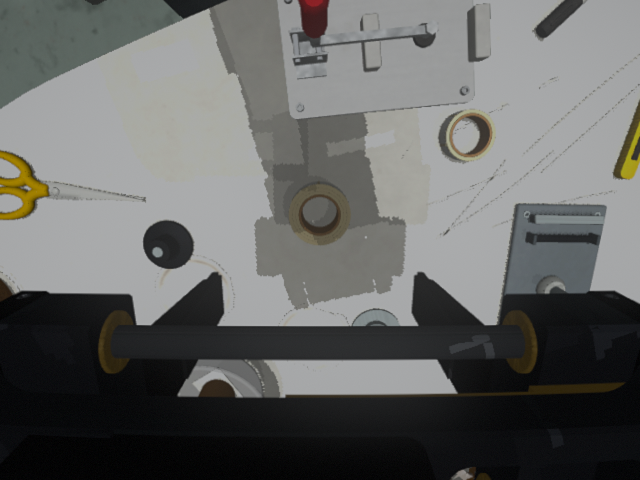

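The wrist view shows the wide roll centred at (320,212) under the tool, with the empty spindle at (550,285) and the core in the bowl (217,385). I grasp the roll.

Call:
{"name": "servo_tool", "arguments": {"moves": [0.005,0.002,-0.1,0,1,0.005,0.002,-0.2,0,1,0.005,0.002,-0.3,0,1,0.005,0.002,-0.4,0,1,0.005,0.002,-0.5,0,1,0.005,0.002,-0.58,0,1,0.005,0.002,-0.617,0,1,0.005,0.002,-0.617,0,1,0.005,0.002,-0.617,0,0,0.005,0.002,-0.617,0,0,0.005,0.002,-0.617,0,0,0.005,0.002,-0.617,0,0]}}

```text
t: 7.83
eef_pos: [452.9, 2.9, 8.8]
tcp_rot: [3.141, 0.002, 2.794]
ft_force: [-0.7, 0.4, -0.1]
opening: 0.775
grip_force: 0.0
```

Call:
{"name": "servo_tool", "arguments": {"moves": [0,0,0,0,0,0,0,0,0,0,0,0,0,0,0,0,0,0,0,0,0,0,0,0,0]}}

```text
t: 8.25
eef_pos: [452.9, 2.9, 8.6]
tcp_rot: [3.141, 0.002, 2.794]
ft_force: [-0.8, 0.7, 9.4]
opening: 0.72
grip_force: 30.0
```

Call:
{"name": "servo_tool", "arguments": {"moves": [0,0,0.1,0,0,0,0,0.2,0,0,0,0,0.3,0,0,0,0,0.4,0,0,0.469,0.581,0.617,0,0,0.469,0.581,0.617,0,0,0.469,0.581,0.617,0,0,0.469,0.581,0.617,0,0,0.469,0.581,0.617,0,0,0.469,0.581,0.617,0,0,0.469,0.581,0.617,0,0,0.469,0.581,0.617,0,0]}}

```text
t: 9.25
eef_pos: [641.6, 238.9, 256.0]
tcp_rot: [3.14, 0.002, 2.795]
ft_force: [0.3, 0.7, -1.0]
opening: 0.718
grip_force: 30.0
```

Call:
{"name": "servo_tool", "arguments": {"moves": [0,0,0,0,0,0,0,0,0,0,0,0,0,0,0,0,0,0,0,0,0,0,0,0,0]}}

```text
t: 9.67
eef_pos: [639.5, 234.5, 254.5]
tcp_rot: [-3.141, -0.0, 2.793]
ft_force: [-0.0, 0.1, -0.2]
opening: 0.717
grip_force: 30.0
```

```bash
python3 - <<'E'
from h import *
s=state();print(s["eef_pos"],s["t"],s["opening"],s["tcp_rot"])
p,d,c=grab("wrist");cv2.imwrite("pics/w3.png",p);np.save("w3.npy",d)
W=cloud(d,c)
r=np.hypot(W[...,0]-640.5,W[...,1]-235.5)
for lo,hi in((16,24),(24,70),(72,84)):
    m=(W[...,2]>lo)&(W[...,2]<hi)&(r<30)&(d>0); v,u=np.nonzero(m)
    if len(u): print(lo,hi,len(u),u.min(),u.max(),v.min(),v.max(),W[m].mean(0).round(1))
cv2.imwrite("pics/w3c.png",cv2.resize(p[130:310,220:420],None,fx=3,fy=3,interpolation=cv2.INTER_CUBIC))
E
```

```text
[639.45919304 234.48179847 254.53897896] 9.6667 0.716921523257353 [-3.14149827e+00 -2.15481006e-04  2.79285680e+00]
16 24 363 309 336 197 222 [637.4 240.3  18.9]
24 70 112 317 330 206 225 [636.4 240.7  51. ]
72 84 105 318 329 215 226 [640.2 239.5  76.6]
```

View pics/w3c.png

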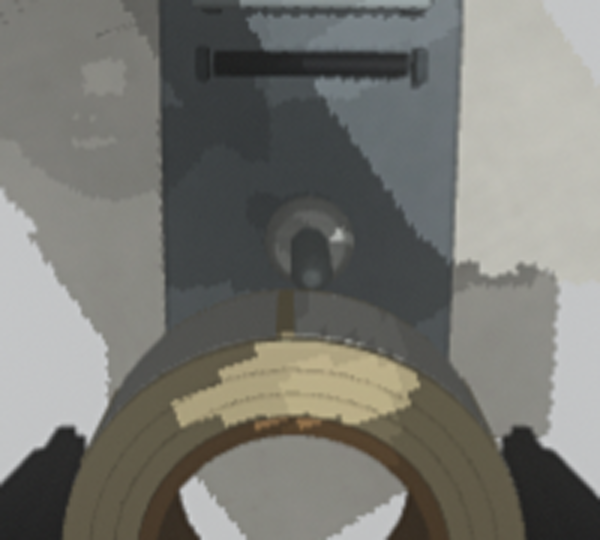

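The wrist crop shows the spindle tip at crop (312,278) and its collar centred at (310,240). The held roll's hole is centred about 6 px left of the spindle, so I compute the offset.

```bash
python3 - <<'E'
from h import *
p=cv2.imread("pics/w3.png");d=np.load("w3.npy");c=get_calibration("wrist");W=cloud(d,c)
print("tip",world(np.array([324]),np.array([221.5]),c,80).round(1))
g=np.array([638,240])
m=((abs(W[...,2]-19.5)<2.5)&(np.hypot(*(np.moveaxis(W[...,:2],2,0)-g[:,None,None]))<25)).astype(np.uint8)
k=max(cv2.findContours(m,0,1)[0],key=len)[:,0]
P=world(k[:,0],k[:,1],c,19.5)[:,:2]
print("collar",cv2.minEnclosingCircle(P.astype(np.float32)))
# plate corners by edges: plate mask height 8
q=world(np.array([273.3,371.7]),np.array([150,150.]),c,8); print("plate side mid at row150",q.mean(0))
# peel-end plate strip: left/right edges at several rows
g=cv2.cvtColor(p,6).astype(int)
t=np.radians(-19.65)
for v in(165,185,205,225):
    h=W[v,:,2]; on=np.nonzero((h>5)&(h<12)&(np.arange(640)>230)&(np.arange(640)<420))[0]
    if len(on):
        a=world(np.array([on.min(),on.max()]),np.array([v,v]),c,8)[:,:2]; print(v,on.min(),on.max(),a.round(1).tolist(), "lat",(a@[-np.sin(t),np.cos(t)]).mean().round(1))
for q in((640,240),(640.5,235.5),(639.5,234.5)):print(q,np.dot(q,[-np.sin(t),np.cos(t)]))
# spindle axis shaft: mean u by rows
m=(W[...,2]>25)&(W[...,2]<84)&(np.hypot(W[...,0]-638,W[...,1]-240)<14)
print(W[m].mean(0), cv2.minEnclosingCircle(W[m&(W[...,2]>70)][:,:2].astype(np.float32)))
E
```

```text
tip [[640.8 240.   80. ]]
collar ((640.3433837890625, 239.6068878173828), 15.401758193969727)
plate side mid at row150 [578.72485    261.76187427   8.        ]
165 275 373 [[576.0, 206.4], [613.4, 309.3]] lat 442.8
185 274 371 [[596.3, 197.1], [633.8, 300.3]] lat 441.0
205 275 370 [[618.0, 189.8], [655.1, 292.2]] lat 441.0
225 275 370 [[639.8, 181.1], [677.5, 284.9]] lat 440.9
(640, 240) 441.23851273854893
(640.5, 235.5) 437.1687099013278
(639.5, 234.5) 435.89067200180074
[638.4822137  240.26319973  64.54361149] ((641.256103515625, 239.46038818359375), 6.653078556060791)
```

Call:
{"name": "servo_tool", "arguments": {"moves": [0.0025,0.0133,-0.1,0,0,0.0025,0.0133,-0.2,0,0,0.0025,0.0133,-0.3,0,0,0.0025,0.0133,-0.36,0,0,0.0025,0.0133,-0.36,0,0,0.0025,0.0133,-0.36,0,0,0.0025,0.0133,-0.36,0,0,0.0025,0.0133,-0.36,0,0,0.0025,0.0133,-0.36,0,0]}}

```text
t: 10.47
eef_pos: [641.7, 240.9, 112.6]
tcp_rot: [3.14, 0.003, 2.794]
ft_force: [0.3, 0.1, -1.6]
opening: 0.721
grip_force: 30.0
```

Call:
{"name": "servo_tool", "arguments": {"moves": [0,0,0,0,0,0,0,0,0,0,0,0,0,0,0,0,0,0,0,0]}}

```text
t: 10.8
eef_pos: [640.9, 240.7, 110.6]
tcp_rot: [3.141, 0.0, 2.794]
ft_force: [0.1, -0.3, -0.0]
opening: 0.719
grip_force: 30.0
```

Call:
{"name": "servo_tool", "arguments": {"moves": [0,0,0,0,0,0,0,0,0,0]}}

```text
t: 10.97
eef_pos: [640.9, 240.7, 110.3]
tcp_rot: [3.142, -0.0, 2.794]
ft_force: [-0.3, -0.9, -1.4]
opening: 0.719
grip_force: 30.0
```

Call:
{"name": "servo_tool", "arguments": {"moves": [-0.001,-0.002,-0.02,0,0,-0.001,-0.002,-0.06,0,0,-0.001,-0.002,-0.1,0,0,-0.001,-0.002,-0.14,0,0,-0.001,-0.002,-0.17,0,0,-0.001,-0.002,-0.19,0,0,-0.001,-0.002,-0.2,0,0,-0.001,-0.002,-0.21,0,0,-0.001,-0.002,-0.22,0,0,-0.001,-0.002,-0.232,0,0,-0.001,-0.002,-0.232,0,0,-0.001,-0.002,-0.232,0,0]}}

```text
t: 11.97
eef_pos: [640.5, 239.9, 17.7]
tcp_rot: [3.141, 0.0, 2.794]
ft_force: [0.1, -0.6, -2.2]
opening: 0.721
grip_force: 30.0
```

No contact force, so the fit is clean. I release, lift, and hover over the separator at about (625,15).

Call:
{"name": "servo_tool", "arguments": {"moves": [0,0,0,0,1,0,0,0,0,1,0,0,0,0,1,0,0,0,0,1,0,0,0,0,1,0,0,0.1,0,1,0,0,0.2,0,1,0,0,0.3,0,1,0,0,0.4,0,1,0,0,0.5,0,1,0,0,0.592,0,1,0,0,0.592,0,1]}}

```text
t: 12.97
eef_pos: [642.5, 240.5, 262.9]
tcp_rot: [3.135, 0.01, 2.794]
ft_force: [1.0, 0.3, 0.2]
opening: 1.002
grip_force: 0.0
```

```bash
python3 - <<'E'
from h import *
s=state();print(s["eef_pos"],s["t"])
x,r,n,p=disc("wrist",(640.5,240),42,34);print(x,r,n)
E
```

```text
[642.4784839  240.52007781 262.93153436] 12.9667
[640.4 239.2] 33.3 174
```

Call:
{"name": "servo_tool", "arguments": {"moves": [-0.039,-0.562,0,0,1,-0.039,-0.562,0,0,1,-0.039,-0.562,0,0,1,-0.039,-0.562,0,0,1,-0.039,-0.562,0,0,1,-0.039,-0.562,0,0,1,-0.039,-0.562,0,0,1,-0.039,-0.562,0,0,1,-0.039,-0.562,0,0,1,-0.039,-0.562,0,0,1]}}

```text
t: 13.85
eef_pos: [624.8, 16.5, 253.8]
tcp_rot: [3.142, -0.001, 2.795]
ft_force: [-0.1, -0.3, 0.1]
opening: 1.001
grip_force: 0.0
```

```bash
python3 - <<'E'
from h import *
s=state();print(s["eef_pos"],s["t"])
x,r,n,p=disc("wrist",(625,15),4,32,tol=2.5,rng=42);print("disc",x,r,n);cv2.imwrite("pics/w4.png",p)
x,r,n,p=disc("wrist",x,17,15,tol=3,rng=25);print("collar top",x,r,n)
E
```

```text
[624.84805118  16.45508378 253.8438556 ] 13.85
disc [625.8  16.6] 31.4 153
collar top [625.6  16.7] 14.9 83
```

Call:
{"name": "servo_tool", "arguments": {"moves": [0.0022,0.0005,-0.1,0,1,0.0022,0.0005,-0.2,0,1,0.0022,0.0005,-0.3,0,1,0.0022,0.0005,-0.4,0,1,0.0022,0.0005,-0.5,0,1,0.0022,0.0005,-0.56,0,1,0.0022,0.0005,-0.59,0,1,0.0022,0.0005,-0.61,0,1,0.0022,0.0005,-0.619,0,0.8,0.0022,0.0005,-0.619,0,0.6,0.0022,0.0005,-0.619,0,0.6,0.0022,0.0005,-0.619,0,0.5]}}

```text
t: 14.95
eef_pos: [626.6, 15.3, 8.3]
tcp_rot: [3.141, 0.002, 2.794]
ft_force: [0.1, -0.4, -0.2]
opening: 0.771
grip_force: 0.0
```

Call:
{"name": "servo_tool", "arguments": {"moves": [0,0,0,0,0,0,0,0,0,0,0,0,0,0,0,0,0,0,0,0,0,0,0,0,0,0,0,0,0,0,0,0,0,0,0,0,0,0,0,0,0,0,0,0,0]}}

```text
t: 15.7
eef_pos: [625.8, 15.3, 6.8]
tcp_rot: [3.141, 0.0, 2.794]
ft_force: [-1.1, -0.1, 1.3]
opening: 0.342
grip_force: 30.0
```

The opening suggests the pads are on the collar's taper, so I reopen, go 2 mm lower and regrip.

Call:
{"name": "servo_tool", "arguments": {"moves": [0,0,0,0,0.5,0,0,0,0,0.5,0,0.001,-0.005,0,0.5,0,0.001,-0.005,0,0.5,0,0.001,-0.005,0,0.5,0,0.001,-0.005,0,0,0,0.001,-0.005,0,0,0,0.001,-0.005,0,0,0,0.001,-0.005,0,0,0,0.001,-0.005,0,0,0,0.001,-0.005,0,0]}}

```text
t: 16.62
eef_pos: [625.8, 15.7, 4.8]
tcp_rot: [3.142, 0.0, 2.794]
ft_force: [0.5, -0.8, 0.1]
opening: 0.347
grip_force: 30.0
```

Call:
{"name": "servo_tool", "arguments": {"moves": [0,0,0.02,0,0,0,0,0.06,0,0,0,0,0.12,0,0,0,0,0.2,0,0,0,0,0.28,0,0,0,0,0.36,0,0,0,0,0.36,0,0,0,0,0.36,0,0]}}

```text
t: 17.28
eef_pos: [626.4, 15.7, 151.0]
tcp_rot: [3.14, 0.004, 2.794]
ft_force: [-0.9, 0.8, -1.5]
opening: 0.347
grip_force: 30.0
```

```bash
python3 - <<'E'
from h import *
s=state();print(s["eef_pos"],s["t"],s["opening"])
p,d,c=grab("wrist");cv2.imwrite("pics/w5.png",p[150:450,160:480])
E
```

```text
[626.35356316  15.70749548 151.04998144] 17.2833 0.347319221523012
```

View pics/w5.png

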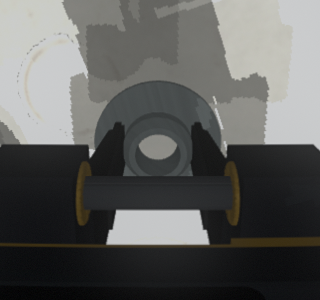

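The separator is held by its collar, level and centred between the fingers (crop (160,148)). I carry it to the spindle.

Call:
{"name": "servo_tool", "arguments": {"moves": [0.037,0.56,0,0,0,0.037,0.56,0,0,0,0.037,0.56,0,0,0,0.037,0.56,0,0,0,0.037,0.56,0,0,0,0.037,0.56,0,0,0,0.037,0.56,-0.05,0,0,0.037,0.56,-0.11,0,0,0.037,0.56,-0.11,0,0,0.037,0.56,-0.11,0,0,0.037,0.56,-0.11,0,0,0.037,0.56,-0.11,0,0]}}

```text
t: 18.33
eef_pos: [641.2, 239.4, 105.9]
tcp_rot: [3.141, 0.001, 2.793]
ft_force: [-0.4, -0.2, -0.9]
opening: 0.349
grip_force: 30.0
```

Call:
{"name": "servo_tool", "arguments": {"moves": [0,0,0,0,0,0,0,0,0,0,0,0,0,0,0]}}

```text
t: 18.58
eef_pos: [640.8, 239.6, 105.5]
tcp_rot: [3.141, 0.001, 2.794]
ft_force: [0.6, 0.4, -1.1]
opening: 0.347
grip_force: 30.0
```

Call:
{"name": "servo_tool", "arguments": {"moves": [0,0,-0.03,0,0,0,0,-0.05,0,0,0,0,-0.065,0,0,0,0,-0.08,0,0,0,0,-0.095,0,0,0,0,-0.11,0,0,0,0,-0.125,0,0,0,0,-0.135,0,0,0,0,-0.145,0,0,0,0,-0.145,0,0,0,0,-0.145,0,0]}}

```text
t: 19.5
eef_pos: [640.7, 239.7, 46.7]
tcp_rot: [3.141, 0.0, 2.794]
ft_force: [0.0, -1.0, -1.2]
opening: 0.346
grip_force: 37.1
```

Call:
{"name": "servo_tool", "arguments": {"moves": [0,0,0,0,0.7,0,0,0,0,0.7,0,0,0,0,0.7,0,0,0,0,0.7,0,0,0.05,0,0.8,0,0,0.12,0,1,0,0,0.22,0,1,0,0,0.32,0,1,0,0,0.42,0,1,0,0,0.52,0,1,0,0,0.52,0,1,0,0,0.52,0,1]}}

```text
t: 20.5
eef_pos: [641.1, 239.9, 257.5]
tcp_rot: [3.139, 0.004, 2.794]
ft_force: [0.2, -0.5, -0.2]
opening: 0.999
grip_force: 0.0
```

```bash
python3 - <<'E'
from h import *
s=state();print(s["eef_pos"],s["t"])
x,r,n,p=disc("wrist",(640.5,239.8),46,32,tol=2,rng=40);print("disc",x,r,n)
x,r,n,p=disc("wrist",(640.5,239.8),58.5,15,tol=3,rng=25);print("collar",x,r,n);cv2.imwrite("pics/w6.png",p[100:320,200:440])
E
```

```text
[641.12598721 239.90026765 257.4565346 ] 20.5
disc [640.1 239. ] 31.4 171
collar [639.7 239. ] 15.3 87
```

Call:
{"name": "servo_tool", "arguments": {"moves": [-0.532,-0.149,0,0,1,-0.532,-0.149,0,0,1,-0.532,-0.149,0,0,1,-0.532,-0.149,0,0,1,-0.532,-0.149,0,0,1,-0.532,-0.149,0,0,1,-0.532,-0.149,0,0,1,-0.532,-0.149,0,0,1,-0.532,-0.149,0,0,1,-0.532,-0.149,0,0,1,-0.532,-0.149,0,0,1]}}

```text
t: 21.52
eef_pos: [428.5, 180.3, 254.1]
tcp_rot: [-3.141, -0.001, 2.794]
ft_force: [-0.1, -0.3, -0.5]
opening: 0.999
grip_force: 0.0
```

```bash
python3 - <<'E'
from h import *
s=state();print(s["eef_pos"],s["t"])
x,r,n,p=disc("wrist",(428,180),26,27,rng=38);print("narrow",x,r,n)
E
```

```text
[428.50799339 180.27126178 254.1341887 ] 21.5167
narrow [427.5 182.4] 26.3 134
```

View pics/w6.png

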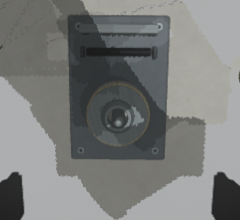

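The crop shows the separator centred on the stand at (118,112), with the spindle through its collar. Next is the narrow roll at (427.5,182.4).

Call:
{"name": "servo_tool", "arguments": {"moves": [-0.0025,0.0053,-0.1,0,1,-0.0025,0.0053,-0.2,0,1,-0.0025,0.0053,-0.3,0,1,-0.0025,0.0053,-0.4,0,1,-0.0025,0.0053,-0.5,0,1,-0.0025,0.0053,-0.57,0,1,-0.0025,0.0053,-0.6,0,1,-0.0025,0.0053,-0.62,0,1,-0.0025,0.0053,-0.623,0,1,-0.0025,0.0053,-0.623,0,0.7,-0.0025,0.0053,-0.623,0,0.7,-0.0025,0.0053,-0.623,0,0.7]}}

```text
t: 22.57
eef_pos: [427.4, 182.4, 6.6]
tcp_rot: [3.14, 0.002, 2.794]
ft_force: [0.4, -0.7, 0.0]
opening: 0.846
grip_force: 0.0
```

Call:
{"name": "servo_tool", "arguments": {"moves": [0,0,0,0,0,0,0,0,0,0,0,0,0,0,0,0,0,0,0,0,0,0,0,0,0,0,0,0,0,0,0,0,0,0,0]}}

```text
t: 23.15
eef_pos: [426.9, 182.3, 5.9]
tcp_rot: [3.141, 0.0, 2.794]
ft_force: [-0.7, 0.0, 6.2]
opening: 0.573
grip_force: 30.0
```

Call:
{"name": "servo_tool", "arguments": {"moves": [0,0,0.06,0,0,0,0,0.16,0,0,0,0,0.26,0,0,0,0,0.36,0,0,0.532,0.144,0.36,0,0,0.532,0.144,0.36,0,0,0.532,0.144,0.36,0,0,0.532,0.144,0.36,0,0,0.532,0.144,0.36,0,0,0.532,0.144,0.36,0,0,0.532,0.144,0.26,0,0,0.532,0.144,0.26,0,0]}}

```text
t: 24.15
eef_pos: [637.4, 239.1, 103.3]
tcp_rot: [-3.137, -0.007, 2.794]
ft_force: [-0.5, -0.7, -2.6]
opening: 0.57
grip_force: 30.0
```

Call:
{"name": "servo_tool", "arguments": {"moves": [0,0,0,0,0,0,0,0,0,0,0,0,0,0,0,0,0,0,0,0,0,0,0,0,0,0,0,0,0,0]}}

```text
t: 24.65
eef_pos: [639.7, 239.9, 110.6]
tcp_rot: [3.141, 0.001, 2.794]
ft_force: [-0.7, 0.7, 0.1]
opening: 0.57
grip_force: 30.0
```

Call:
{"name": "servo_tool", "arguments": {"moves": [0.0005,0,-0.03,0,0,0.0005,0,-0.05,0,0,0.0005,0,-0.07,0,0,0.0005,0,-0.085,0,0,0.0005,0,-0.1,0,0,0.0005,0,-0.115,0,0,0.0005,0,-0.125,0,0,0.0005,0,-0.135,0,0,0.0005,0,-0.145,0,0,0.0005,0,-0.145,0,0,0.0005,0,-0.145,0,0]}}

```text
t: 25.57
eef_pos: [639.9, 239.9, 51.6]
tcp_rot: [3.141, 0.0, 2.794]
ft_force: [0.8, 0.6, 0.2]
opening: 0.567
grip_force: 30.0
```

Release and lift, check the stack, then move towards the cap at (431,-183).

Call:
{"name": "servo_tool", "arguments": {"moves": [0,0,0,0,0.85,0,0,0,0,0.85,0,0,0,0,0.85,0,0,0,0,0.85,0,0,0.05,0,0.85,0,0,0.12,0,1,0,0,0.22,0,1,0,0,0.32,0,1,0,0,0.42,0,1,0,0,0.507,0,1,0,0,0.507,0,1,0,0,0.507,0,1]}}

```text
t: 26.57
eef_pos: [640.2, 240.0, 256.6]
tcp_rot: [3.139, 0.003, 2.794]
ft_force: [0.5, -0.6, -0.8]
opening: 1.001
grip_force: 0.0
```

```bash
python3 - <<'E'
from h import *
s=state();print(s["eef_pos"],s["t"])
x,r,n,p=disc("wrist",(640.5,239.8),72,27,tol=3,rng=38);print("narrow",x,r,n);cv2.imwrite("pics/w7.png",p[100:320,200:440])
E
```

```text
[640.23246683 240.00395659 256.60844872] 26.5667
narrow [640. 239.] 26.3 151
```

Call:
{"name": "servo_tool", "arguments": {"moves": [-0.522,-1,0,0,1,-0.522,-1,0,0,1,-0.522,-1,0,0,1,-0.522,-1,0,0,1,-0.522,-1,0,0,1,-0.522,-1,0,0,1,-0.522,-1,0,0,1,-0.522,-1,0,0,1,-0.522,-1,0,0,1,-0.522,-1,0,0,1,-0.522,-1,0,0,1,-0.522,-1,0,0,1]}}

```text
t: 27.62
eef_pos: [428.3, -163.9, 253.0]
tcp_rot: [-3.141, -0.003, 2.79]
ft_force: [0.5, 0.0, -0.2]
opening: 0.998
grip_force: 0.0
```

Call:
{"name": "servo_tool", "arguments": {"moves": [0,-0.057,0,0,1,0,-0.057,0,0,1,0,-0.057,0,0,1,0,-0.057,0,0,1,0,-0.057,0,0,1,0,-0.057,0,0,1]}}

```text
t: 28.12
eef_pos: [431.1, -182.1, 254.1]
tcp_rot: [3.141, -0.001, 2.795]
ft_force: [0.3, -0.1, 0.1]
opening: 1.0
grip_force: 0.0
```

```bash
python3 - <<'E'
from h import *
s=state();print(s["eef_pos"],s["t"])
x,r,n,p=disc("wrist",(431,-183),6,30,tol=2.5,rng=40);print("skirt",x,r,n)
x,r,n,p=disc("wrist",(431,-183),34,14,tol=3,rng=22);print("knob",x,r,n)
E
```

```text
[ 431.05969294 -182.09048495  254.111724  ] 28.1167
skirt [ 429.9 -182.8] 29.4 145
knob [ 429.9 -182.8] 13.5 73
```

View pics/w7.png

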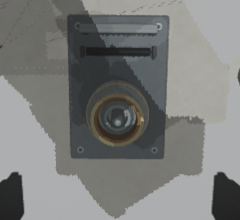

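The crop shows the narrow roll centred over the spindle at (118,115), seated at 72 mm. I grasp the cap by its knob.

Call:
{"name": "servo_tool", "arguments": {"moves": [-0.003,-0.0018,-0.1,0,1,-0.003,-0.0018,-0.2,0,1,-0.003,-0.0018,-0.3,0,1,-0.003,-0.0018,-0.4,0,1,-0.003,-0.0018,-0.5,0,1,-0.003,-0.0018,-0.56,0,1,-0.003,-0.0018,-0.59,0,1,-0.003,-0.0018,-0.61,0,1,-0.003,-0.0018,-0.61,0,0.5,-0.003,-0.0018,-0.61,0,0.5,-0.003,-0.0018,-0.61,0,0.5,-0.003,-0.0018,-0.61,0,0.5]}}

```text
t: 29.22
eef_pos: [430.3, -183.9, 11.4]
tcp_rot: [-3.141, 0.002, 2.794]
ft_force: [0.3, 0.1, 0.8]
opening: 0.778
grip_force: 0.0
```

Call:
{"name": "servo_tool", "arguments": {"moves": [0,0,0,0,0,0,0,0,0,0,0,0,0,0,0,0,0,0,0,0,0,0,0,0,0,0,0,0,0,0,0,0,0,0,0,0,0,0,0,0,0,0,0,0,0,0,0,0,0,0]}}

```text
t: 30.05
eef_pos: [429.8, -183.7, 10.4]
tcp_rot: [3.141, -0.0, 2.794]
ft_force: [0.4, 0.3, -0.2]
opening: 0.287
grip_force: 30.0
```

Call:
{"name": "servo_tool", "arguments": {"moves": [0,0,0.06,0,0,0,0,0.16,0,0,0,0,0.26,0,0,0,0,0.36,0,0,0.527,0.95,0.36,0,0,0.527,0.95,0.36,0,0,0.527,0.95,0.36,0,0,0.527,0.95,0.36,0,0,0.527,0.95,0.36,0,0,0.527,0.95,0.36,0,0,0.527,0.95,0.36,0,0,0.527,0.95,0.36,0,0]}}

```text
t: 31.05
eef_pos: [591.9, 109.9, 154.2]
tcp_rot: [-3.141, -0.0, 2.794]
ft_force: [1.2, -0.3, -0.7]
opening: 0.285
grip_force: 30.0
```

Call:
{"name": "servo_tool", "arguments": {"moves": [0,0.1085,0,0,0,0,0.1085,0,0,0,0,0.1085,0,0,0,0,0.1085,0,0,0,0,0.1085,-0.07,0,0,0,0.1085,-0.07,0,0,0,0.1085,-0.07,0,0,0,0.1085,-0.07,0,0,0,0.1085,-0.07,0,0,0,0.1085,-0.07,0,0,0,0.1085,-0.07,0,0,0,0.1085,-0.07,0,0]}}

```text
t: 32.05
eef_pos: [591.6, 151.2, 126.9]
tcp_rot: [3.141, 0.001, 2.794]
ft_force: [-0.6, 0.3, -0.7]
opening: 0.288
grip_force: 30.0
```

Call:
{"name": "servo_tool", "arguments": {"moves": [0.1227,0.2212,0,0,0,0.1227,0.2212,0,0,0,0.1227,0.2212,0,0,0,0.1227,0.2212,0,0,0,0.1227,0.2212,-0.05,0,0,0.1227,0.2212,-0.05,0,0,0.1227,0.2212,-0.05,0,0,0.1227,0.2212,-0.05,0,0,0.1227,0.2212,-0.05,0,0,0.1227,0.2212,-0.05,0,0]}}

```text
t: 32.88
eef_pos: [640.8, 239.4, 107.3]
tcp_rot: [3.141, 0.001, 2.793]
ft_force: [0.3, 0.5, -0.5]
opening: 0.284
grip_force: 30.0
```

Call:
{"name": "servo_tool", "arguments": {"moves": [0,0.0007,-0.01,0,0,0,0.0007,-0.02,0,0,0,0.0007,-0.03,0,0,0,0.0007,-0.04,0,0,0,0.0007,-0.05,0,0,0,0.0007,-0.056,0,0,0,0.0007,-0.061,0,0,0,0.0007,-0.061,0,0,0,0.0007,-0.061,0,0]}}

```text
t: 33.63
eef_pos: [640.7, 240.0, 82.4]
tcp_rot: [3.141, 0.0, 2.794]
ft_force: [-1.5, 0.4, 4.5]
opening: 0.29
grip_force: 30.0
```

Seated with light contact. I release, lift and check.

Call:
{"name": "servo_tool", "arguments": {"moves": [0,0,0,0,0.7,0,0,0,0,0.7,0,0,0,0,0.7,0,0,0,0,0.7,0,0,0.05,0,0.7,0,0,0.12,0,0.8,0,0,0.22,0,1,0,0,0.32,0,1,0,0,0.43,0,1,0,0,0.43,0,1,0,0,0.43,0,1,0,0,0.43,0,1]}}

```text
t: 34.63
eef_pos: [640.2, 239.9, 253.3]
tcp_rot: [-3.141, -0.0, 2.794]
ft_force: [-0.8, 0.7, -1.1]
opening: 0.988
grip_force: 0.0
```

```bash
python3 - <<'E'
from h import *
s=state();print(s["eef_pos"],s["t"])
x,r,n,p=disc("wrist",(640.5,239.8),78,30,tol=3,rng=38);print("skirt",x,r,n)
x,r,n,p=disc("wrist",(640.5,239.8),106,14,tol=3,rng=25);print("knob",x,r,n)
q=grab("scene")[0];q=cv2.resize(q[200:320,80:300],None,fx=2.5,fy=2.5);cv2.imwrite("pics/end.png",np.hstack([q,cv2.resize(p[80:320,200:440],(300,300))])[:, :800])
E
```

```text
[640.24123564 239.89784571 253.34952508] 34.6333
skirt [640.2 239.2] 29.5 172
knob [640.1 239.3] 13.6 89
```

View pics/end.png

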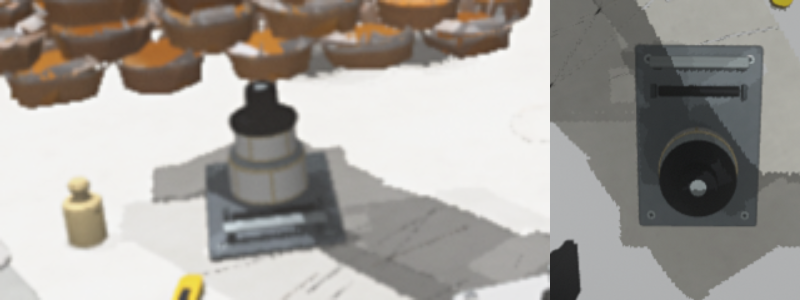

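The picture shows the full stack level on the stand (scene crop (263,150)) with the cap on top, and the weight undisturbed. I hand in the job.

```bash
python3 -c "
from cell import *
print(job_done())"
```

```text
the job is handed in; nothing more can be done
None
```

The job is handed in at about 35 s: the spent core is in the bowl, and the wide roll, separator, narrow roll and cap are stacked on the spindle, each measured within about 1 mm of its axis; no verdict came back.

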